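# Free the glue press and hold the tub lid under pressure

## Robot

A 6-joint arm with a two-finger parallel gripper is mounted at the origin on a cart in front of the work surface, level with it; the furniture and walls round the work are solid. World frame = base frame: x ahead of the robot, y to its left, z up, the work surface at z = 0. Lengths are in mm, angles in rad, forces in N, time in s.
With the tool pointing down it reaches from about 300 to 775 mm from the base axis. Payload 14.6 kg.
Tool frame: the origin (TCP) lies at the very end of the fingers, on their centre line; the grasp point (between the pads) lies manip.grip_depth behind it (manip.grip_depth is the distance from the TCP to the grasp point, in mm); x points along the fingers, z is the direction in which the jaws open and shut, and the axes are right-handed (so a half turn about x gives the same grasp; the last joint's range is limited). The gripper opens to 94 mm and grips with 3 to 60 N. Pads are 16 mm wide; open, the fingers measure 119 mm over their backs; the gripper's body (75 mm by 177 mm) begins 78 mm behind the grasp point.
Start: joints at [-1.292, 0.3, 1.521, -0, 1.321, -0.067], TCP at [186.415, -517.435, 205.446] pointing down, gripper open.
Joint ranges: [-3.03, 3.03], [-0.79, 2.21], [0.23, 2.52], [-1.04, 4.18], [0, 3.07], [-2.55, 2.55]. Speed limits (rad/s): [2.22, 2.22, 2.57, 3.14, 3.14, 3.14].

## Interface

Orientations are given as [roll, pitch, yaw] about the fixed x, y, z axes, in that order (R = Rz(yaw) Ry(pitch) Rx(roll)).
In Python, from cell import manip gives the robot as it stands.
- The arm moves only by the tool step_arm, never from a script. Its argument "commands" is one flat list of numbers, 7 for each row, row after row: the shift along the tool's x, y, z in m, then the turn, a rotation vector about the tool's x, y, z in degrees, then the finger opening in m, from 0 to 0.094. A call has 1 to 5 rows; each row shifts and turns the commanded pose from where the row before left it, along the tool's axes as they then stand; what a row does not reach is not made up. A row lasts 1/8 s, in which the tool goes at most 62.5 mm and 10.7 degrees, less where a joint would pass 70% of its speed; a pose out of reach is approached as far as the arm can. A call with a gripper value outside its range is refused whole. The fingers move at their own pace and stop on an object; "squeeze" is the grip in N (left out, the last holds). Time passes only in rows, so rows that do not move let the fingers close. It gives the time, the measured TCP pose, the force and the opening at its end, in the units of the state.
- manip.read_state(): the state, without advancing time (a new reading comes with each control period).
- manip.camera(name): name is "scene" or "top" or "wrist"; returns the picture (420x560x3 uint8, red, green, blue); there is no depth.
- manip.camera_model(name): a dict with "intrinsics" (3x3 intrinsics, pixels), "origin" and "orientation" of the camera in the world; the wrist camera has in their place "tool_from_camera" (4x4, takes a point from camera to tool coordinates, whose origin is the TCP and whose axes are the tool frame's). Camera axes: x right, y up, looking along -z (the intrinsics and any distortion apply to the point x, -y, -z); pixel columns grow to the right and rows downward; lengths in mm; the calibration is good to about 2 mm. A picture is of the moment at which its call begins: read the wrist's pose just before it. camera_model takes no time and is no camera call.
- manip.sign_off(): hands the job in, once; it reports no verdict.
Trained networks look in the newest picture that a camera, given by its name, has taken for a name from the list of things; names that differ only in an ending like _2 or _b are one class to them, and where a whole thing is asked for, a point or a joint stands for the part that bears it (a point fixed in the world has none). Each returns a list of dicts, best first, with "score" (0 to 1); they miss things now and then, are a little off and sometimes report something else, mostly with a low value. They report only what shows in the picture. A call takes as long as a camera call. They do not tell look-alikes from the thing itself.
- manip.find_in(thing, camera): "centre" ([row, column] in pixels, amid what is visible of it).
- manip.outline_of(thing, camera): "pixels" (420x560 bool, what is visible of it) and "centre" ([row, column] in pixels, amid what is visible of it).
The state is a dict: "clock": time; "joints": joint angles; "qd": joint speeds; "effort": joint torques, N m; "eef_pos": TCP position; "eef_rot": TCP orientation; "wrist_force": force on the tool from outside, world axes, zero at the start; "moment": the same for the moment, N m; "finger_gap": finger opening in mm.
Only numpy, scipy, OpenCV 4.12 (cv2) and the standard library are available. Lean on these libraries where they do the work, as an engineer would, in place of code of your own. Each camera call takes 0.05 s, during which the arm holds its last target. There are 200 camera calls.

## Task

The lid of the filler tub has just been glued and sits under the small hand press, whose ram is locked. Turn the lock knob anticlockwise (seen from above) to its end so that the stop swings out to the back, then press the black palm cap straight down about 18 mm, until the sprung foot bears on the lid, and never deeper than 27 mm or the tub may crack. Keep it there for at least three seconds and finish while still holding it down; leave the tub centred and the tools round the press alone.

Things in the scene. Friction and masses are not known exactly. Their poses are not given: they have to be found in the camera images.
- press: grey cast hand press bolted down: base plate 170 x 200 x 16 mm, column at the back, flat head with its top 140 mm above the table. Origin: on the table straight under the ram's vertical axis; x points to the back (column), y to its left (lock knob), z up. An aluminium scale 50 mm tall stands 34 mm behind the ram axis: ticks 5 mm apart, long line = collar's underside at 18 mm of travel.
- ram_travel (a joint): travel of the ram (steel tube with a collar), m: 0 at rest (up), grows as it is pressed straight down, end stop 0.032. Spring return: 4 N to start, 7 N at 18 mm; from 10 mm on the foot meets the tub's lid and adds about 3 N at once and 0.5 N per mm further (14 N in all at 18 mm, 20 N at 27 mm). With the stop under its collar (lock_knob under about 0.3 rad) it moves under 1.5 mm.
- ram: the press ram: steel tube and 32 mm collar with a black round palm cap on top, where it is pressed. The cap is 48 mm across and 25 mm tall, its flat top 40 mm across; origin on the ram axis at the collar's underside, 172 mm above the table at rest; cap top 33 mm above it
- cap_top (a point): centre of the flat top of the palm cap, 205 mm above the table when the ram is at rest
- foot: sprung pressure foot under the ram: steel disc 44 mm across with a rubber sole; origin at the centre of the sole, 82 mm above the table at rest (10 mm over the tub's lid). It gives way upward into the ram up to 20 mm against its spring.
- lock_knob (a joint): angle of the lock knob, rad, grows anticlockwise from above: 0 to 0.2 locked (swing arm points from the knob to the ram, its forked stop block under the ram's collar), 1.55 at its end, free (arm points to the back of the press). It stays where it is left; turning takes about 0.05 N m.
- knob_grip (a point): grip centre of the lock knob, on its vertical axis 80 mm to the left (press +y) of the ram axis, 205 mm above the table. Black bar grip 13 mm thick, 44 mm long, 190 to 217 mm above the table, over a round flange 38 mm across. The point's y axis is along the bar, z up; at joint 0 it is the press's y axis. 56 mm are free between knob axis and palm cap.
- filler_tub: round plastic tub with a lid, 69 mm across and 56 mm tall, loose, standing upright on the base plate under the ram between three low pins; origin at the centre of its underside, z up
- pliers: pliers lying on the table, 52 x 177 x 13 mm, bystander; origin at the centre of the underside
- tape_black: roll of black tape lying flat, 62 mm across, 19 mm tall, bystander; origin at the centre of the underside
- marker: marker pen lying on the table, 135 mm long, 17 mm thick, bystander; origin at the centre of the underside
Mind the look-alikes: they are no part of the job. Leave any blue or green look-alike of the filler_tub alone.

How it is judged:
By the outcome, as a careful person would: the job done as asked, in the order asked, and still so for the second after the job is handed in, while the arm keeps its last pose, push and grip.
It also fails if it takes over 51 s, if anything falls off the work surface, if the arm or the gripper's body presses on something with over 40 N, if the wrist force passes 120 N, or if a joint passes its speed limit or range.

## Working session

There is one attempt and no reset: what is moved stays moved. The work goes in short steps, Python scripts to look and compute and a tool call to move; the robot and the scene stay as the last step left them, time stands still between calls to the robot, and variables do not carry over. Pictures are saved under pics/ and viewed, about 8 in all and at most 12, crops included, and the job is handed in when it is done.

Besides the shell and the picture viewer there is one more tool, called after "Emit:" in YAML: its name, and indented under it one key for each argument. step_arm: Moves the arm, as the interface text tells. Its arguments: {"type":"object","properties":{"commands":{"type":"array"},"squeeze":{"type":"number"}},"required":["commands"]}

```bash
mkdir -p pics; ls; python3 - <<'E'
from cell import manip
import cv2, numpy as np
s=manip.read_state(); print({k:np.round(v,3).tolist() for k,v in s.items()}); print(manip.grip_depth)
a=manip.camera("scene"); b=manip.camera("top")
cv2.imwrite("pics/s.png",a[:,:,::-1]); cv2.imwrite("pics/t.png",b[:,:,::-1])
for c in ("scene","top"):
  print(c,manip.camera_model(c))
  for n in ("press","ram","lock_knob","filler_tub","foot","cap_top","knob_grip"):
    print(n,[(round(d["score"],2),np.round(d["centre"]).tolist()) for d in manip.find_in(n,c)][:3])
E
```

```text
pics
{'clock': 0.0, 'joints': [-1.292, 0.301, 1.522, 0.0, 1.321, -0.067], 'qd': [0.001, -0.001, 0.002, 0.002, -0.001, -0.001], 'effort': [0.004, -53.18, -35.273, 0.071, 0.024, -0.0], 'eef_pos': [186.341, -517.196, 204.868], 'eef_rot': [3.058, 1.57, 1.833], 'wrist_force': [-0.687, 0.476, -0.162], 'moment': [0.03, -0.001, -0.043], 'finger_gap': 94.297}
18.8
scene {'intrinsics': array([[454.27739033,   0.        , 279.38174632],
       [  0.        , 454.27739033, 211.5119089 ],
       [  0.        ,   0.        ,   1.        ]]), 'origin': array([-234.62013795,  678.59971178, 1095.65976697]), 'orientation': array([ 0.80296447,  0.01472479, -2.36166766])}
press [(0.9, [215.0, 272.0]), (0.18, [217.0, 291.0])]
ram [(0.61, [182.0, 284.0])]
lock_knob []
filler_tub [(0.69, [254.0, 236.0]), (0.48, [216.0, 292.0])]
foot []
cap_top [(0.61, [180.0, 284.0])]
knob_grip [(0.51, [199.0, 276.0])]
top {'intrinsics': array([[506.46482399,   0.        , 276.68099746],
       [  0.        , 506.46482399, 215.37428329],
       [  0.        ,   0.        ,   1.        ]]), 'origin': array([ 380.04317264,   -9.84712406, 1338.19311193]), 'orientation': array([ 0.07738201, -0.00919821, -1.54568819])}
press [(0.85, [194.0, 290.0])]
ram [(0.58, [196.0, 306.0])]
lock_knob [(0.94, [202.0, 282.0]), (0.44, [197.0, 305.0])]
filler_tub [(0.97, [266.0, 322.0]), (0.6, [200.0, 216.0])]
foot []
cap_top [(0.77, [196.0, 306.0])]
knob_grip [(0.58, [200.0, 277.0])]
```

View pics/s.png

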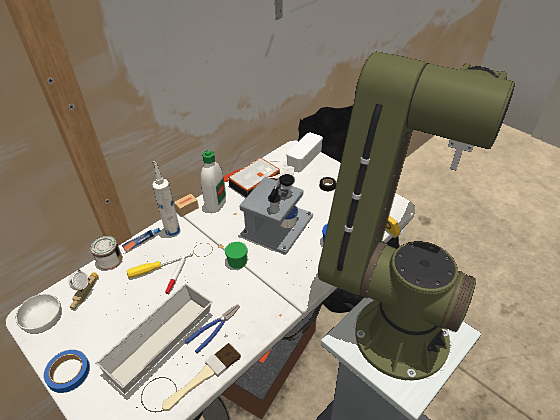

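View pics/t.png

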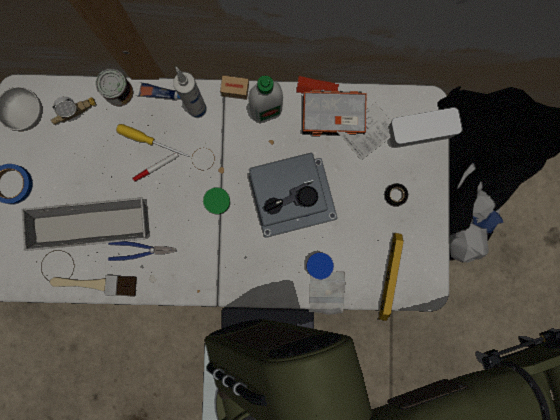

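The scene view shows the press near (275,210), with a green tub beside it at (236,255). The top view shows the press at (290,195), the cap at (306,196) and the knob at (272,205). The tub under the ram is hidden, and the blue and green tubs are the look-alikes.

```bash
cat > h.py <<'E'
from cell import manip
import cv2, numpy as np
from scipy.spatial.transform import Rotation as Ro
def cam(name, st=None):
    m=manip.camera_model(name)
    if "tool_from_camera" in m:
        T=np.asarray(m["tool_from_camera"]); R=Ro.from_euler("xyz",st["eef_rot"]).as_matrix()
        return m["intrinsics"], R@T[:3,:3], R@T[:3,3]+np.asarray(st["eef_pos"])
    return m["intrinsics"], Ro.from_euler("xyz",m["orientation"]).as_matrix(), np.asarray(m["origin"])
def w(c,uv,z):
    K,R,o=c; d=R@(np.diag([1,-1,-1])@np.linalg.solve(K,[uv[0],uv[1],1])); return o+d*(z-o[2])/d[2]
def px(c,P):
    K,R,o=c; p=K@(np.diag([1,-1,-1])@R.T@(np.asarray(P,float)-o)); return p[:2]/p[2]
def save(img,name,box=None,k=1):
    if box: x0,y0,x1,y1=box; img=img[y0:y1,x0:x1]
    cv2.imwrite("pics/"+name,cv2.resize(np.ascontiguousarray(img[:,:,::-1]),None,fx=k,fy=k,interpolation=cv2.INTER_CUBIC))
E
python3 - <<'E'
from h import *
for n in("top","scene"):
  c=cam(n)
  img=manip.camera(n)
  for t in ("cap_top","knob_grip"):
    for o in manip.outline_of(t,n)[:2]:
      v,u=np.nonzero(o["pixels"]); 
      print(n,t,round(o["score"],2),o["centre"],u.min(),u.max(),v.min(),v.max(),w(c,(u.mean(),v.mean()),205 if t!="cap_top" else 195).round(1))
c=cam("top"); save(manip.camera("top"),"tc.png",(235,140,350,250),6)
for p in ((318,155),(335,216),(264,236),(250,170)): print(w(c,p,16).round())
E
```

```text
top cap_top 0.8 [198.5, 304.8] 297 317 185 205 [516.2 -86.8 195. ]
top knob_grip 0.81 [200.3, 278.2] 264 305 184 213 [501.  -28.9 205. ]
scene cap_top 0.62 [180.7, 284.8] 279 294 173 190 [511.8 -88.2 195. ]
scene cap_top 0.58 [182.2, 327.0] 319 335 177 190 [ 412.3 -163.2  195. ]
scene knob_grip 0.73 [195.2, 274.6] 269 286 185 208 [476.2  -9.1 205. ]
[ 646. -125.   16.]
[ 485. -172.   16.]
[428.  12.  16.]
[601.  54.  16.]
```

View pics/tc.png

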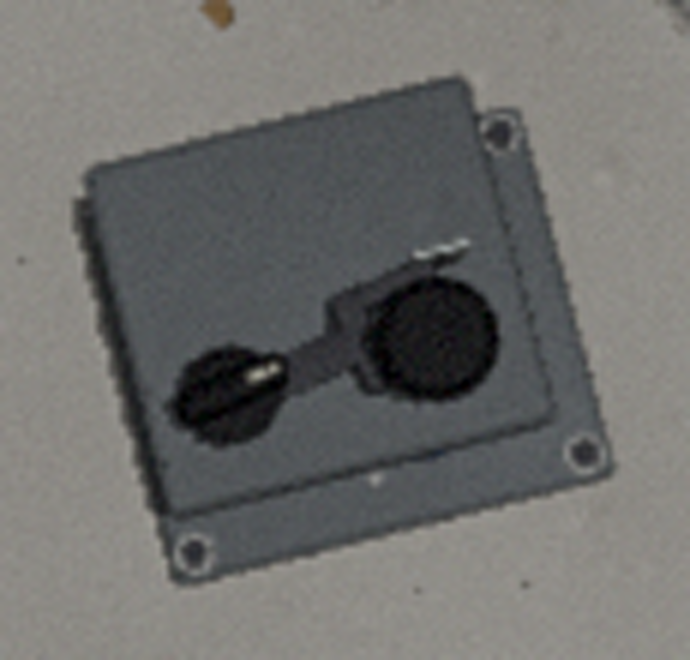

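The crop shows the cap centred at about (307.5,196.3) in the full image and the bar centred at about (273.3,204.7). The bar is turned about 8° anticlockwise from the press y axis, so it is still locked.

```bash
python3 - <<'E'
from h import *
c=cam("top")
f=lambda x,y:(235-.5+(x+.5)/6,140-.5+(y+.5)/6)
cap=w(c,f(435,338),195); k=w(c,f(230,388),213); fl=w(c,f(230,397),186)
a=w(c,f(172,410),213);b=w(c,f(288,365),213)
print(cap,k,fl,np.linalg.norm((cap-k)[:2]))
yaw=lambda p,q:np.degrees(np.arctan2(*(q-p)[1::-1]))
h1=w(c,f(90,170),140);h2=w(c,f(465,80),140);h3=w(c,f(550,415),140);h4=w(c,f(168,515),140)
print("cap->knob",yaw(cap,k)-90,"bar",yaw(b,a)-90,np.linalg.norm(a-b),"head",yaw(h2,h1)-90,yaw(h3,h4)-90,yaw(h3,h2))
s=manip.read_state();R=Ro.from_euler("xyz",s["eef_rot"]).as_matrix();print(R.round(3),s["joints"])
K,Rw,o=cam("wrist",s);print(o-s["eef_pos"],Rw.round(2),K)
E
```

```text
[515.03443655 -86.07778471 195.        ] [492.20304742  -8.97846238 213.        ] [491.4517463   -9.04605474 186.        ] 80.40881688499223
cap->knob 16.495579207773858 bar 22.783157902114908 46.32034777114458 head 15.173676164481734 16.168167205858452 15.228233869123414
[[-0.     0.941  0.339]
 [ 0.     0.339 -0.941]
 [-1.    -0.    -0.   ]] [-1.29159829e+00  2.99912912e-01  1.52103142e+00 -1.12249930e-05
  1.32065518e+00 -6.65999406e-02]
[ 67.4077224   24.45744577 180.93083493] [[ 0.34  0.91  0.23]
 [-0.94  0.33  0.08]
 [ 0.   -0.25  0.97]] [[376.80950398   0.         280.46059355]
 [  0.         376.80950398 206.51460112]
 [  0.           0.           1.        ]]
```

Emit:
step_arm:
  commands: [-0.02,0.046,-0.0374,0,0,0,0.06,-0.02,0.046,-0.0374,0,0,0,0.06,-0.02,0.046,-0.0374,0,0,0,0.06,-0.02,0.046,-0.0374,0,0,0,0.06,-0.02,0.046,-0.0374,0,0,0,0.06]

```text
clock: 1.78
eef_pos: [339.8, -262.0, 306.2]
eef_rot: [0.572, 1.57, -0.653]
wrist_force: [0.3, -1.6, -0.3]
finger_gap: 60.2
```

Emit:
step_arm:
  commands: [0,0.046,-0.0374,0,0,0,0.06,0,0.046,-0.0374,0,0,0,0.06,0,0.046,-0.0374,0,0,0,0.06,0,0.046,-0.0374,0,0,0,0.06,0,0.046,-0.0374,0,0,0,0.06]

```text
clock: 2.4
eef_pos: [493.0, -8.0, 305.6]
eef_rot: [1.021, 1.57, -0.203]
wrist_force: [0.5, -1.2, 0.2]
finger_gap: 60.0
```

Emit:
step_arm:
  commands: [0,0,0,-10,0,0,0.06,0,0,0,-10,0,0,0.06,0,0,0,-10,0,0,0.06,0,0,0,-10,0,0,0.06,0,0,0,-10,0,0,0.06]

```text
clock: 3.02
eef_pos: [492.2, -9.9, 305.4]
eef_rot: [0.253, 1.571, -0.094]
wrist_force: [0.8, -0.1, 0.2]
finger_gap: 59.9
```

Emit:
step_arm:
  commands: [0,0,0,-10,0,0,0.05,0,0,0,-10,0,0,0.05,0,0,0,-10,0,0,0.05,0,0,0,-10,0,0,0.05,0,0,0,-3,0,0,0.05]

```text
clock: 3.65
eef_pos: [492.2, -9.9, 305.4]
eef_rot: [-0.164, 1.571, 0.238]
wrist_force: [0.5, -0.8, -0.7]
finger_gap: 49.9
```

```bash
python3 - <<'E'
from h import *
s=manip.read_state();c=cam("wrist",s);img=manip.camera("wrist").copy()
print(s["joints"],Ro.from_euler("xyz",s["eef_rot"]).as_matrix().round(3))
for t in("knob_grip","cap_top"):
  for o in manip.outline_of(t,"wrist")[:1]:
    m=o["pixels"].astype(np.uint8); cs=max(cv2.findContours(m,0,2)[0],key=cv2.contourArea)
    print(t,o["score"],w(c,o["centre"][::-1],217 if t[0]=="k" else 200)); cv2.drawContours(img,[cs],-1,(255,0,0),1)
for P in([492.2,-9,217],[515,-86,205]): cv2.circle(img,px(c,P).astype(int).tolist(),3,(0,255,0),-1); print(px(c,P))
save(img,"w1.png",None,1.4)
E
```

```text
[-9.45568237e-02  1.10029850e-01  1.51887182e+00  2.16179910e-05
  1.51262842e+00 -4.96285844e-01] [[ 0.    -0.391  0.92 ]
 [ 0.     0.92   0.391]
 [-1.    -0.     0.   ]]
knob_grip 0.65 [493.67998142 -18.5006283  217.        ]
cap_top 0.86 [512.75263777 -88.04669525 200.        ]
[280.24468431 209.08935321]
[269.2536154  299.30877909]
```

View pics/w1.png

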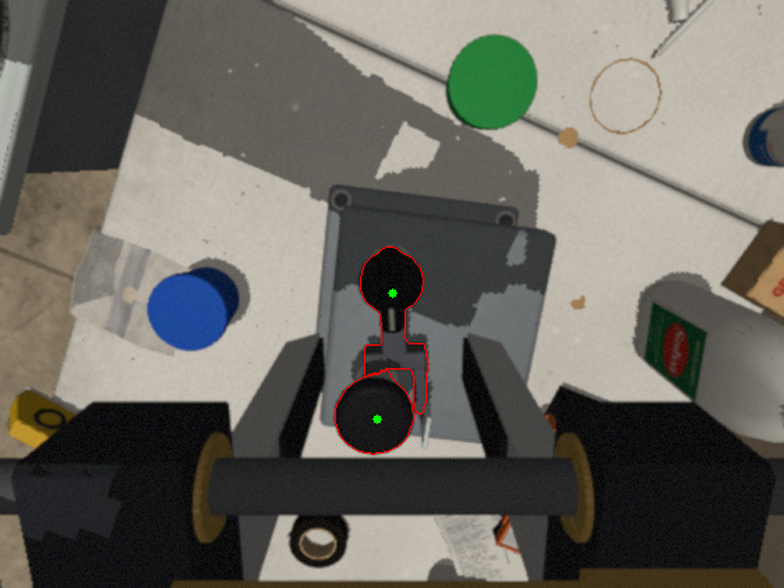

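The wrist view shows the knob flange at (391,281) on the 1.4x picture, with the bar and its white stripe vertical, so it lies along tool y. The cap is at (376,415) and my projected points fall on both. The jaws are aligned with the bar.

```bash
python3 - <<'E'
from h import *
s=manip.read_state();c=cam("wrist",s);img=manip.camera("wrist")
print(w(c,(391.5/1.4-.3,281/1.4),187), w(c,(375.5/1.4-.3,412/1.4),195))
crop=img[165:250,240:320].astype(float)
save(np.clip((crop/255)**.45*255,0,255).astype(np.uint8),"w2.png",None,7)
E
```

```text
[491.83862872 -10.03700586 187.        ] [513.59624173 -87.28104525 195.        ]
```

View pics/w2.png

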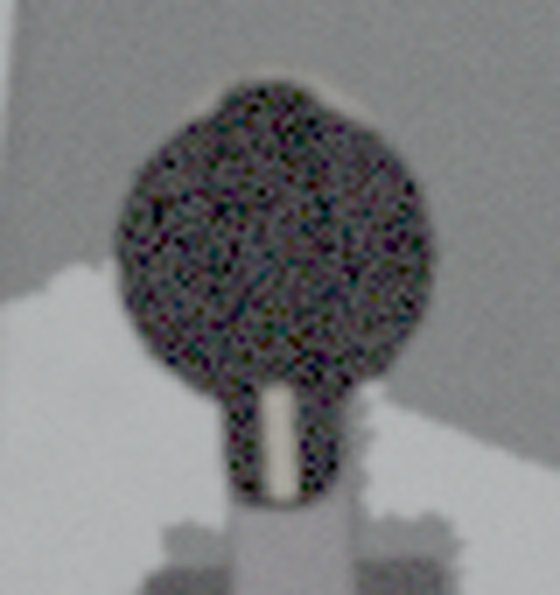

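The enlarged crop shows the bar vertical and centred on the flange, so it is aligned to about 2°. Next I descend and grip.

Emit:
step_arm:
  commands: [0.03,0,0,0,0,0,0.05,0.03,0,0,0,0,0,0.05,0.03,0,0,0,0,0,0.05,0.02,0,0,0,0,0,0.05,0,0,0,0,0,0,0.03]
  squeeze: 15

```text
clock: 4.47
eef_pos: [491.7, -9.9, 194.4]
eef_rot: [2.653, 1.568, 3.05]
wrist_force: [-0.5, -0.4, 0.3]
finger_gap: 43.3
```

Emit:
step_arm:
  commands: [0,0,0,0,0,0,0.0,0,0,0,0,0,0,0.0,0,0,0,0,0,0,0,0,0,0,0,0,0,0,0,0,0,0,0,0,0]

```text
clock: 5.1
eef_pos: [491.2, -10.3, 196.0]
eef_rot: [3.049, 1.568, -2.836]
wrist_force: [-12.1, -2.7, 8.8]
finger_gap: 12.9
```

Emit:
step_arm:
  commands: [-0.002,0,-0.0008,0,0,0,0.0,0,0,0,0,0,0,0.0]

```text
clock: 5.35
eef_pos: [490.9, -10.3, 196.2]
eef_rot: [2.697, 1.569, 3.095]
wrist_force: [1.3, -1.3, -16.9]
finger_gap: 13.0
```

Emit:
step_arm:
  commands: [0.0013,0,0,0,0,0,0.0,0,0,0,-8,0,0,0.0,0,0,0,-8,0,0,0]

```text
clock: 5.72
eef_pos: [491.0, -10.3, 196.1]
eef_rot: [2.57, 1.569, -3.031]
wrist_force: [-6.9, -2.0, -6.1]
finger_gap: 12.8
```

Emit:
step_arm:
  commands: [0,0,0,-8,0,0,0.0,0,0,0,-8,0,0,0.0,0,0,0,-8,0,0,0]

```text
clock: 6.1
eef_pos: [491.0, -10.4, 196.1]
eef_rot: [2.237, 1.569, -2.945]
wrist_force: [-5.9, -2.1, -5.8]
finger_gap: 12.9
```

```bash
python3 -c "
from h import *
s=manip.read_state();R=Ro.from_euler('xyz',s['eef_rot']).as_matrix();print(np.degrees(np.arctan2(R[1,2],R[0,2])),s['wrist_force'],s['moment'],s['eef_pos'])"
```

```text
63.06903964514315 [-5.86707462 -2.14843267 -5.83502842] [-0.42217616  1.06817928 -0.09403278] [490.96796377 -10.37880921 196.13551842]
```

Emit:
step_arm:
  commands: [0,0,0,-8,0,0,0.0,0,0,0,-8,0,0,0.0,0,0,0,-8,0,0,0,0,0,0,-8,0,0,0,0,0,0,-6,0,0,0]

```text
clock: 6.72
eef_pos: [491.0, -10.5, 196.2]
eef_rot: [1.697, 1.569, -2.822]
wrist_force: [-7.0, -2.7, -5.8]
finger_gap: 12.5
```

```bash
cat > a.py <<'E'
from h import *
s=manip.read_state();R=Ro.from_euler('xyz',s['eef_rot']).as_matrix();print(np.degrees(np.arctan2(R[1,2],R[0,2])),s['wrist_force'].round(1),s['moment'].round(2),s['eef_pos'].round(1),s["joints"][5],R.round(3).tolist())
E
python3 a.py
```

```text
101.03192287075555 [-7.  -2.7 -5.8] [-0.55  1.04 -0.04] [491.  -10.5 196.2] -1.858741239360472 [[-0.001, -0.982, -0.191], [-0.0, -0.191, 0.982], [-1.0, 0.002, -0.0]]
```

Emit:
step_arm:
  commands: [0,0,0,-2.5,0,0,0.0,0,0,0,-1.5,0,0,0.0,0,0,0,-1,0,0,0]

```text
clock: 7.1
eef_pos: [491.0, -10.5, 196.1]
eef_rot: [1.536, 1.569, -2.9]
wrist_force: [-5.6, -3.7, -6.7]
finger_gap: 13.4
```

```bash
python3 a.py
```

```text
105.82883022679982 [-5.6 -3.7 -6.7] [-0.49  1.01 -0.32] [491.  -10.5 196.1] -1.942538462363029 [[-0.001, -0.962, -0.273], [-0.0, -0.273, 0.962], [-1.0, 0.001, 0.0]]
```

Emit:
step_arm:
  commands: [0,0,0,-2,0,0,0.0,0,0,0,0,0,0,0.0]

```text
clock: 7.35
eef_pos: [491.2, -10.4, 196.2]
eef_rot: [1.489, 1.57, -2.913]
wrist_force: [-3.9, -1.8, -5.6]
finger_gap: 13.4
```

```bash
python3 a.py
```

```text
107.79808198291799 [-3.9 -1.8 -5.6] [-0.32  0.77 -0.33] [491.2 -10.4 196.2] -1.9769167122515123 [[-0.001, -0.952, -0.306], [-0.0, -0.306, 0.952], [-1.0, 0.001, 0.0]]
```

The moment has saturated, so the knob is at its stop. I release, rise and check.

Emit:
step_arm:
  commands: [0,0,0,0,0,0,0.034,0,0,0,0,0,0,0.034,0,0,0,0,0,0,0.034,-0.03,0,0,0,0,0,0.034,-0.04,0,0,0,0,0,0.034]

```text
clock: 7.98
eef_pos: [491.3, -10.2, 266.6]
eef_rot: [1.074, 1.57, 2.956]
wrist_force: [-0.1, -0.7, -0.0]
finger_gap: 34.3
```

Emit:
step_arm:
  commands: [-0.045,0,0,0,0,0,0.034,0,0,0,8,0,0,0.0,0,0,0,8,0,0,0.0,0,0,0,8,0,0,0.0,0,0,0,0,0,0,0.0]

```text
clock: 8.6
eef_pos: [491.6, -10.2, 311.2]
eef_rot: [-1.446, 1.57, 0.018]
wrist_force: [0.6, 0.1, -0.8]
finger_gap: 0.8
```

```bash
python3 - <<'E'
import a
from h import *
s=manip.read_state();c=cam("wrist",s);img=manip.camera("wrist")
for o in manip.outline_of("cap_top","wrist")[:1]:
    cs=max(cv2.findContours(o["pixels"].astype(np.uint8),0,2)[0],key=cv2.contourArea); (u,v),r=cv2.minEnclosingCircle(cs)
    print(o["score"],u,v,r,w(c,(u,v),193), px(c,[514.5,-86.5,205]))
t=manip.camera("top"); g=lambda i:np.clip((i/255.)**.6*255,0,255).astype(np.uint8)
a_=cv2.resize(g(img),(560,420)); b_=cv2.resize(g(t[140:245,240:345]),(420,420),interpolation=2)
save(np.hstack([a_[:, 100:460],b_]),"c1.png")
E
```

```text
83.86356572231276 [ 0.6  0.1 -0.8] [ 0.07 -0.18  0.01] [491.6 -10.2 311.2] -1.5589862528050775 [[0.001, -0.994, 0.107], [0.0, 0.107, 0.994], [-1.0, -0.001, 0.0]]
0.89 189.87930297851562 235.60345458984375 30.556432723999023 [513.70440263 -88.55572294 193.        ] [189.09118058 241.07354758]
```

View pics/c1.png

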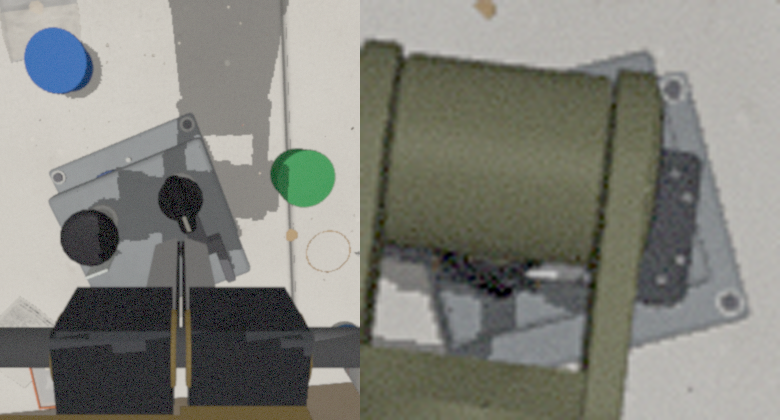

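The left panel shows the knob's bar and swing arm pointing to the back of the press, so it is free; the cap is clear at (90,238). The top view on the right is blocked by the arm. Next I move over the cap.

Emit:
step_arm:
  commands: [0,-0.015,-0.037,0,0,0,0.0,0,-0.0153,-0.0373,0,0,0,0.0,0.04,0,0,0,0,0,0,0.04,0,0,0,0,0,0,0.018,0,0,0,0,0,0]

```text
clock: 9.38
eef_pos: [513.0, -87.3, 210.9]
eef_rot: [1.42, 1.568, 2.885]
wrist_force: [-0.8, 0.3, 0.3]
finger_gap: 0.8
```

```bash
python3 - <<'E'
import a
from h import *
t=manip.camera("scene"); c=cam("scene")
P=px(c,[514,-87,180]).astype(int); print(P)
save(t,"s2.png",(P[0]-60,P[1]-45,P[0]+60,P[1]+75),5)
E
```

```text
83.92610696289886 [-0.8  0.3  0.3] [ 0.03 -0.16 -0.  ] [513.  -87.3 210.9] -1.7038350807733769 [[-0.003, -0.994, 0.106], [0.001, 0.106, 0.994], [-1.0, 0.003, 0.0]]
[285 184]
```

View pics/s2.png

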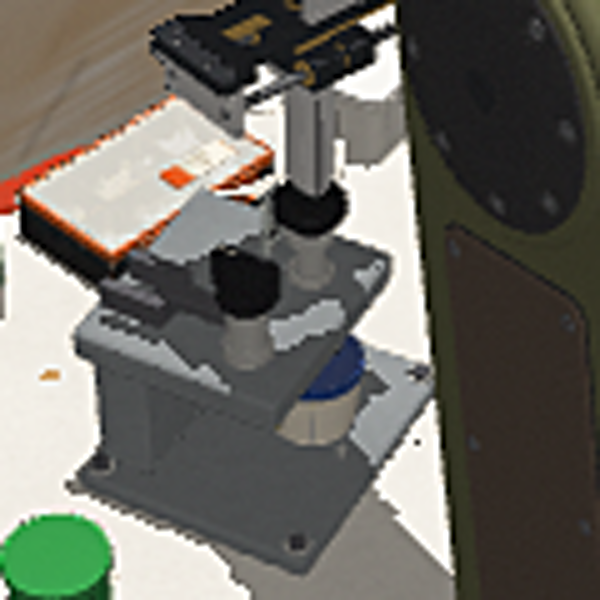

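The scene crop shows the closed fingers centred over the cap at (310,190), the stop arm swung back, and the tub in place under the foot. I press in small steps.

Emit:
step_arm:
  commands: [0.003,0,0,0,0,0,0.0,0.002,0,0,0,0,0,0]

```text
clock: 9.68
eef_pos: [514.0, -87.5, 208.9]
eef_rot: [-1.7, 1.569, -0.236]
wrist_force: [-0.2, 1.0, -1.0]
finger_gap: 0.3
```

Emit:
step_arm:
  commands: [0.002,0,0,0,0,0,0.0]

```text
clock: 9.8
eef_pos: [513.9, -87.4, 206.7]
eef_rot: [-1.667, 1.57, -0.204]
wrist_force: [-0.2, 1.2, -0.2]
finger_gap: 0.5
```

Emit:
step_arm:
  commands: [0.002,0,0,0,0,0,0.0,0,0,0,0,0,0,0]

```text
clock: 10.05
eef_pos: [513.8, -87.4, 204.5]
eef_rot: [-1.642, 1.57, -0.179]
wrist_force: [-0.6, -0.8, 4.1]
finger_gap: 0.3
```

Contact came at about 204.5 to 205 mm with 4 N, as expected.

Emit:
step_arm:
  commands: [0.003,0,0,0,0,0,0.0,0.003,0,0,0,0,0,0,0,0,0,0,0,0,0]

```text
clock: 10.42
eef_pos: [513.8, -87.4, 198.4]
eef_rot: [-1.626, 1.57, -0.163]
wrist_force: [-0.2, -0.5, 4.3]
finger_gap: 0.5
```

Emit:
step_arm:
  commands: [0.003,0,0,0,0,0,0.0,0.003,0,0,0,0,0,0,0,0,0,0,0,0,0]

```text
clock: 10.8
eef_pos: [513.9, -87.4, 192.9]
eef_rot: [-1.721, 1.569, -0.258]
wrist_force: [-3.5, -0.6, 11.1]
finger_gap: 0.2
```

Emit:
step_arm:
  commands: [0.003,0,0,0,0,0,0.0,0.002,0,0,0,0,0,0,0,0,0,0,0,0,0]

```text
clock: 11.18
eef_pos: [513.9, -87.4, 188.3]
eef_rot: [-1.72, 1.569, -0.258]
wrist_force: [-4.0, 0.7, 13.4]
finger_gap: 0.4
```

Emit:
step_arm:
  commands: [0.0015,0,0,0,0,0,0.0,0,0,0,0,0,0,0,0,0,0,0,0,0,0]

```text
clock: 11.55
eef_pos: [513.9, -87.5, 187.0]
eef_rot: [-1.72, 1.569, -0.258]
wrist_force: [-4.6, 1.7, 14.6]
finger_gap: 0.4
```

```bash
python3 - <<'E'
import a
from h import *
t=manip.camera("scene"); g=manip.camera("wrist")
save(np.hstack([cv2.resize(t[139:259,225:345],(420,420),interpolation=2),g[:,120:500]]),"s3.png")
E
```

```text
83.81333308374467 [-4.6  1.7 14.6] [0.26 0.71 0.03] [513.9 -87.5 187. ] -1.7016197225489602 [[0.002, -0.994, 0.108], [-0.0, 0.108, 0.994], [-1.0, -0.002, -0.0]]
```

View pics/s3.png

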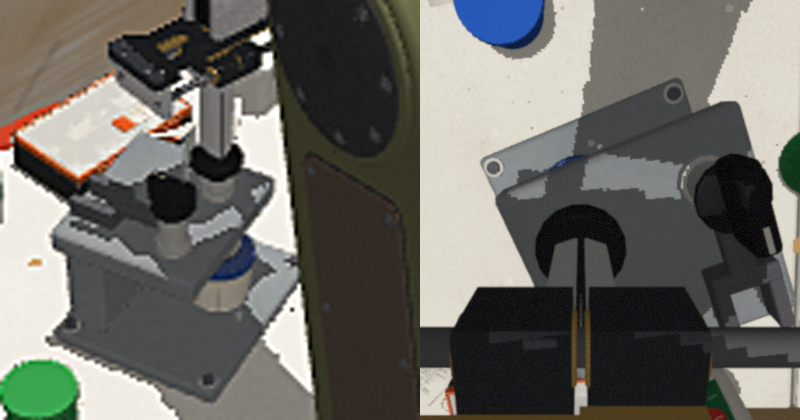

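The left panel shows the cap pressed down under the fingers with the tub in place; the right shows the fingers centred on the cap and the knob still free. Travel of 18.0 mm and 14.6 N match the expected values. I hold for 4 s or so.

Emit:
step_arm:
  commands: [0,0,0,0,0,0,0,0,0,0,0,0,0,0,0,0,0,0,0,0,0,0,0,0,0,0,0,0,0,0,0,0,0,0,0]

```text
clock: 12.28
eef_pos: [513.9, -87.4, 187.0]
eef_rot: [-1.709, 1.569, -0.246]
wrist_force: [-5.0, 0.9, 14.1]
finger_gap: 0.3
```

Emit:
step_arm:
  commands: [0,0,0,0,0,0,0,0,0,0,0,0,0,0,0,0,0,0,0,0,0,0,0,0,0,0,0,0,0,0,0,0,0,0,0]

```text
clock: 12.9
eef_pos: [513.9, -87.5, 187.0]
eef_rot: [-1.735, 1.569, -0.272]
wrist_force: [-4.9, 1.4, 13.9]
finger_gap: 0.5
```

Emit:
step_arm:
  commands: [0,0,0,0,0,0,0,0,0,0,0,0,0,0,0,0,0,0,0,0,0,0,0,0,0,0,0,0,0,0,0,0,0,0,0]

```text
clock: 13.52
eef_pos: [513.9, -87.5, 187.0]
eef_rot: [-1.734, 1.569, -0.271]
wrist_force: [-4.8, 1.6, 14.4]
finger_gap: 0.5
```

Emit:
step_arm:
  commands: [0,0,0,0,0,0,0,0,0,0,0,0,0,0,0,0,0,0,0,0,0,0,0,0,0,0,0,0,0,0,0,0,0,0,0]

```text
clock: 14.15
eef_pos: [513.9, -87.5, 187.0]
eef_rot: [-1.733, 1.569, -0.27]
wrist_force: [-4.3, 1.4, 14.4]
finger_gap: 0.4
```

Emit:
step_arm:
  commands: [0,0,0,0,0,0,0,0,0,0,0,0,0,0,0,0,0,0,0,0,0,0,0,0,0,0,0,0,0,0,0,0,0,0,0]

```text
clock: 14.78
eef_pos: [514.0, -87.4, 187.0]
eef_rot: [-1.704, 1.569, -0.241]
wrist_force: [-4.6, 0.7, 14.1]
finger_gap: 0.4
```

Emit:
step_arm:
  commands: [0,0,0,0,0,0,0,0,0,0,0,0,0,0,0,0,0,0,0,0,0,0,0,0,0,0,0,0,0,0,0,0,0,0,0]

```text
clock: 15.4
eef_pos: [513.9, -87.4, 187.0]
eef_rot: [-1.716, 1.569, -0.253]
wrist_force: [-4.1, 0.3, 14.2]
finger_gap: 0.8
```

Emit:
step_arm:
  commands: [0,0,0,0,0,0,0,0,0,0,0,0,0,0,0,0,0,0,0,0,0,0,0,0,0,0,0,0,0,0,0,0,0,0,0]

```text
clock: 16.02
eef_pos: [513.9, -87.4, 187.0]
eef_rot: [-1.738, 1.569, -0.275]
wrist_force: [-4.8, 0.4, 13.9]
finger_gap: 0.6
```

```bash
python3 -c "
from cell import manip
print(manip.sign_off())"
```

```text
the job is handed in; nothing more can be done
None
```

The press is unlocked and the ram is being held down at about 18 mm, and I handed the job in with the arm still holding it there.

- **Lock knob:** I gripped the bar and turned it anticlockwise until the moment levelled off at its end stop. A wrist picture then showed the stop arm pointing to the back of the press.
- **Pressing:** The closed fingers met the cap at about 205 mm and pressed it straight down. The fingertips stopped at 187.0 mm, which is about 18 mm of travel, and never went lower.
- **Holding:** The force stayed at about 14 N for roughly 4.5 s, which matches the 14 N expected at 18 mm. There was also a steady sideways force of about 5 N. The clock read about 16 s at hand-in.
- **Pictures while pressed:** The tub was still under the foot, the knob was still free, and nothing round the press looked disturbed. I did not measure how well the tub is centred.
- **Not checked:** I did not read the travel on the aluminium scale. The top camera's view was blocked by the arm, so it gave no extra check.

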